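Load the test fixture and click its guard shut

ROBOT

A 6-joint arm with a two-finger parallel gripper is mounted at the origin on the work surface. World frame = base frame: x ahead of the robot, y to its left, z up, the work surface at z = 0. Lengths are in mm, angles in rad, forces in N, time in s.
With the tool pointing down it reaches from about 350 to 975 mm from the base axis. Payload 7.1 kg.
Tool frame: the origin (TCP) lies at the very end of the fingers, on their centre line; the grasp point (between the pads) lies 19 mm behind it; z points along the fingers, y is the line along which they close (so a half turn about z gives the same grasp; the last joint's range is limited). The gripper opens to 88 mm and grips with 3 to 60 N. Pads are 20 mm wide; open, the fingers measure 115 mm over their backs; the gripper's body (75 mm by 178 mm) begins 61 mm behind the grasp point.
Start: joints at [-0.019, 0.423, 1.63, -0, 1.089, -0.019], TCP at [624.984, 0.026, 222.675] pointing down, gripper open.
Joint ranges: [-3, 3], [-0.9, 2.11], [0.09, 2.58], [-1.31, 4.45], [0.11, 2.69], [-2.54, 2.54]. Speed limits (rad/s): [2.39, 2.39, 3.01, 3.14, 3.14, 3.14].

INTERFACE

Orientations are given as a rotation vector (axis times angle).
In Python, from workcell import ctrl gives the robot as it stands. The module is installed in compiled form; this text tells all that it offers.
- The arm moves only by the shell command python3 -m inch 'ROWS'. ROWS is JSON, a list of rows, each a list of 7 numbers: the shift along the tool's x, y, z scaled (see below), then the turn, a rotation vector about the tool's x, y, z scaled (see below), then the closure, from -1 (fully open) to 1 (shut). In form: [[tx, ty, tz, wx, wy, wz, hand], ...]. A call has 1 to 10 rows; each row is the pose to reach, as a shift and turn from the pose commanded when the call began, along the tool's axes at that moment; what a row does not reach only later rows make up. The controller multiplies each number of a shift by 0.15 m and each number of a turn by pi/4 rad. A row lasts 1/8 s, in which the tool goes at most 62.5 mm and 10.7 degrees, less where a joint would pass 70% of its speed; a pose out of reach is approached as far as the arm can. A call with a number of a shift or a turn outside -1 to 1 is refused whole. A call with a gripper value outside its range is refused whole. The fingers move at their own pace and stop on an object; the grip force is fixed at half the most. Time passes only in rows, so rows that repeat a pose let the fingers close. It gives the time, the measured TCP pose, the force, the opening and the grip force at its end, in the units of the state.
- ctrl.get_obs(): the state, without advancing time (a new reading comes with each control period).
- ctrl.get_image(name): name is "scene" or "side" or "wrist"; returns the picture (384x512x3 uint8, red, green, blue); there is no depth.
- ctrl.camera_params(name): a dict with "vfov" (degrees; the focal length in pixels is half the picture's height over the tangent of half this angle, whatever the lens; pixels are square), "cx", "cy" (the principal point, pixels), "distortion" ([k1, k2, p1, p2, k3] as OpenCV has them; the pictures are not rectified), "eye" and "attitude" of the camera in the world; the wrist camera has in their place "tool_from_camera" (4x4, takes a point from camera to tool coordinates, whose origin is the TCP and whose axes are the flange's). Camera axes: x right, y up, looking along -z (the intrinsics and any distortion apply to the point x, -y, -z); pixel columns grow to the right and rows downward; lengths in mm; the calibration is good to about 2 mm. A picture is of the moment at which its call begins: read the wrist's pose just before it. camera_params takes no time and is no camera call.
- ctrl.close_job(): hands the job in; it is judged then, once.
The state is a dict: "t": time; "qpos": joint angles; "qvel": joint speeds; "joint_torque": joint torques, N m; "ee_pos": TCP position; "orientation": TCP orientation; "ft_force": force on the tool from outside, world axes, zero at the start; "moment": the same for the moment, N m; "width": finger opening in mm; "grasp_force": force on a finger pad.
Only numpy, scipy, OpenCV 4.12 (cv2) and the standard library are available. Lean on these libraries where they do the work, as an engineer would, in place of code of your own. Each camera call takes 0.05 s, during which the arm holds its last target. There are 200 camera calls.

TASK

Stand the metal eyepiece barrel upright in the round nest of the test fixture. Then slide the clear guard shut over it, pushing the guard's black tab with the fingers rather than gripping it, smoothly and without ramming it into its stop, until its catch clicks and the guard stays shut when you let go. Leave the other things on the bench where they are.

Things in the scene. Friction and masses are not known exactly. Their poses are not given: they have to be found in the camera images.
- fixture: Test fixture bolted to the bench: grey base plate 170 x 420 mm, 20 mm thick, a rail 8 mm wide, 12 mm high along each long side, carrying a nest, a sliding guard and a catch block. Origin: centre of the plate's underside. z up; +y along the rails, the way that shuts the guard; x across. Push no part of the fixture or guard with more than 25 N.
- nest (a point): Centre of the nest's floor: a low steel ring on the plate, bore 48 mm, outside 60 mm, 8 mm high; its floor is the top of the base plate, 20 mm above the bench. z up, axes parallel to the fixture's.
- barrel: Eyepiece barrel: plain aluminium cylinder, 40 mm diameter, 60 mm tall, about 0.18 kg, with a dark glass upper end, standing upright on the bench to the left or the right of the fixture. Origin: centre of its underside; z along its axis, upwards.
- guard (a joint): Opening of the guard in m: 0.14 to 0.165 at the start, falling as it is pushed shut along the fixture's +y; it latches somewhere from +0.012 to -0.012. A spring pushes it open: the push needed rises from 2 N open to 7 N nearly shut. Released unlatched it springs open by about 100 mm; latched, it stays. Do not slam it: keep its closing speed below 0.2 m/s.
- guard_tab (a point): Centre of the upright black tab on the guard's top, 60 mm wide (across the rails), 12 mm thick, from 100 to 142 mm above the bench; push its -y face with the fingers; do not grip it (a grip is over 25 N). Near the end the push rises to 11 to 15 N at the catch, drops as it clicks, and about there meets a rubber stop that adds 5 N per mm: 16 to 20 N at the end means latched. Axes as the fixture's.
- catch_end (a point): Middle of the plate's +y end edge, on its top. The catch block stands there: an end wall 122 mm wide, up to 93 mm above the bench, 46 to 70 mm from the nest's centre; behind it, from 77 mm or more from the nest, a grey housing 60 mm wide, up to 136 mm. It is bolted through slots: where it catches the guard differs by up to 12 mm either way, is not measured and must be felt.
- guard_mouth (a point): Middle of the guard's top edge at its open +y end, 100 mm above the bench. The guard is a clear box with aluminium edges, 140 x 140 mm, open below and at this end; a steel tongue 24 mm wide sticks out 45 mm beyond it. At the start this edge is 65 mm or more short of the nest's centre; shut, it is about 75 mm past it, so the guard covers the nest. Axes as the fixture's.
- lens_ring: Bystander: black ring, 56 mm outside, 44 mm bore, 16 mm high, flat on the bench on the side of the fixture opposite the barrel. Origin: centre of its underside.
- blower: Bystander: black rubber air blower, a bulb 60 mm in diameter, 105 mm tall, standing at the far right. Origin: centre of its underside.
- driver: Bystander: screwdriver with amber handle, 200 mm long, lying on the bench beyond the fixture. Origin: under its middle.
- screw_tray: Bystander: black compartment tray, 110 x 150 mm, 35 mm high, at the far left. Origin: centre of its underside.
Not all that is in view belongs to the job. Of the things shaped like the barrel, the aluminium one is meant.

How it is judged:
By the outcome, as a careful person would: the job done as asked, in the order asked, and still so for the second after the job is handed in, with the robot touching nothing.
It also fails if it takes over 64 s, if anything falls off the work surface, if the arm or the gripper's body presses on something with over 40 N, if the wrist force passes 120 N, or if a joint passes its speed limit or range.

## Working session

There is one attempt and no reset: what is moved stays moved. The work goes in short steps, Python scripts to look and compute and a shell command to move; the robot and the scene stay as the last step left them, time stands still between calls to the robot, and variables do not carry over. Pictures are saved under pics/ and viewed, at most 10 in all, crops included, and the job is handed in when it is done.

```bash
mkdir -p pics
cat > h.py <<'E'
import numpy as np, cv2
from scipy.spatial.transform import Rotation as R
from workcell import ctrl
def cam(name,obs=None):
    p=ctrl.camera_params(name); f=192/np.tan(np.radians(p['vfov'])/2)
    K=np.array([[f,0,p['cx']],[0,f,p['cy']],[0,0,1.]]); D=np.array(p['distortion'],float)
    if name=='wrist':
        T=np.eye(4);T[:3,:3]=R.from_rotvec(obs['orientation']).as_matrix();T[:3,3]=obs['ee_pos']
        T=T@np.array(p['tool_from_camera']); return K,D,T[:3,:3],T[:3,3]
    a=np.array(p['attitude'],float)
    A=a if a.shape==(3,3) else R.from_rotvec(a).as_matrix() if a.size==3 else None
    return K,D,A,np.array(p['eye'],float)
def ray(c,uv,z):
    K,D,A,e=c
    n=cv2.undistortPoints(np.array([[uv]],float),K,D)[0,0]
    d=A@np.array([n[0],-n[1],-1]); return e+d*(z-e[2])/d[2]
def proj(c,P):
    K,D,A,e=c; q=(np.atleast_2d(P)-e)@A*[1,-1,-1]
    return cv2.projectPoints(q,np.zeros(3),np.zeros(3),K,D)[0][:,0]
E
python3 - <<'E'
from h import *
for n in('scene','side','wrist'):
    print(n,ctrl.camera_params(n)); im=ctrl.get_image(n); cv2.imwrite(f'pics/{n}0.png',im[...,::-1])
s=cv2.imread('pics/scene0.png');w=cv2.imread('pics/side0.png')
cv2.imwrite('pics/s0.png',cv2.resize(s,(800,600),interpolation=cv2.INTER_CUBIC))
cv2.imwrite('pics/d0.png',cv2.resize(w,(800,600),interpolation=cv2.INTER_CUBIC))
print(ctrl.get_obs())
E
```

```text
scene {'vfov': 42.002298764726255, 'cx': 248.52139952361622, 'cy': 190.4018584670207, 'distortion': array([0.04284974, 0.        , 0.        , 0.        , 0.        ]), 'eye': array([1239.76498858,  594.86029766,  834.29537993]), 'attitude': array([0.45116556, 1.02167427, 2.11075212])}
side {'vfov': 42.3594973302823, 'cx': 253.3573604345411, 'cy': 184.75840382528744, 'distortion': array([0.07091554, 0.        , 0.        , 0.        , 0.        ]), 'eye': array([ -55.97225375, -917.39132233,  881.04875377]), 'attitude': array([ 0.93035267, -0.30228427, -0.56532237])}
wrist {'vfov': 69.34441191929767, 'cx': 256.395208653632, 'cy': 195.52644336175112, 'distortion': array([0.01054249, 0.        , 0.        , 0.        , 0.        ]), 'tool_from_camera': array([[ 2.85360250e-04,  9.55953404e-01,  2.93518325e-01,
         8.06813737e+01],
       [ 9.99999504e-01, -5.52989480e-04,  8.28813897e-04,
         3.43699948e-01],
       [ 9.54620012e-04,  2.93517943e-01, -9.55953088e-01,
        -1.61779138e+02],
       [ 0.00000000e+00,  0.00000000e+00,  0.00000000e+00,
         1.00000000e+00]])}
{'t': 0.15, 'qpos': array([-1.90268238e-02,  4.23679934e-01,  1.63049639e+00,  1.53975268e-05,
        1.08862673e+00, -1.89805323e-02]), 'qvel': array([ 0.00065228, -0.00308882, -0.00219051, -0.00188868,  0.00012042,
       -0.00039673]), 'joint_torque': array([ 9.52650989e-04, -5.44981134e+01, -2.73919362e+01,  6.45430083e-02,
        2.04369903e-02, -3.19723256e-05]), 'ee_pos': array([6.24563607e+02, 2.14833876e-02, 2.22078238e+02]), 'orientation': array([-2.22087734e+00, -2.22075866e+00,  1.30282777e-03]), 'ft_force': array([-0.41619984, -0.13995691,  1.11865435]), 'moment': array([-0.01370912, -0.05746555,  0.00831732]), 'grasp_force': 0.0, 'width': 87.5098543707792}
```

View pics/s0.png

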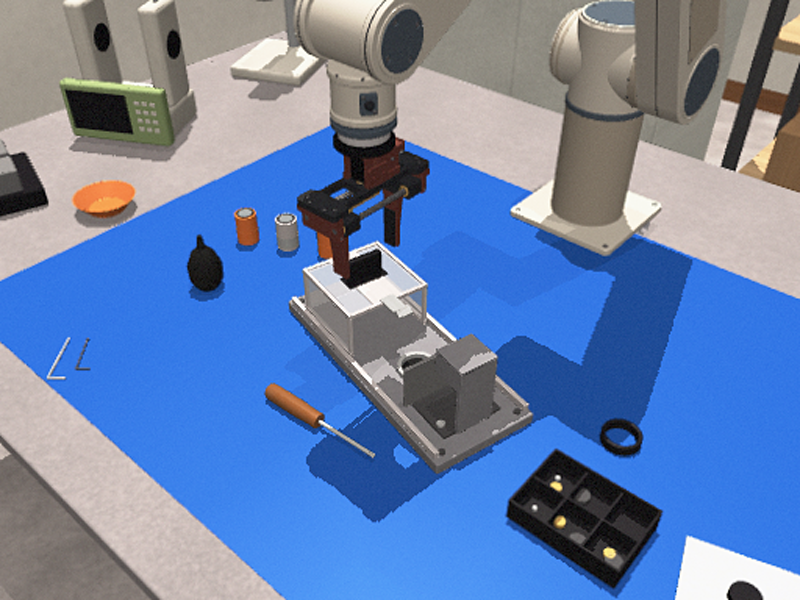

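View pics/d0.png

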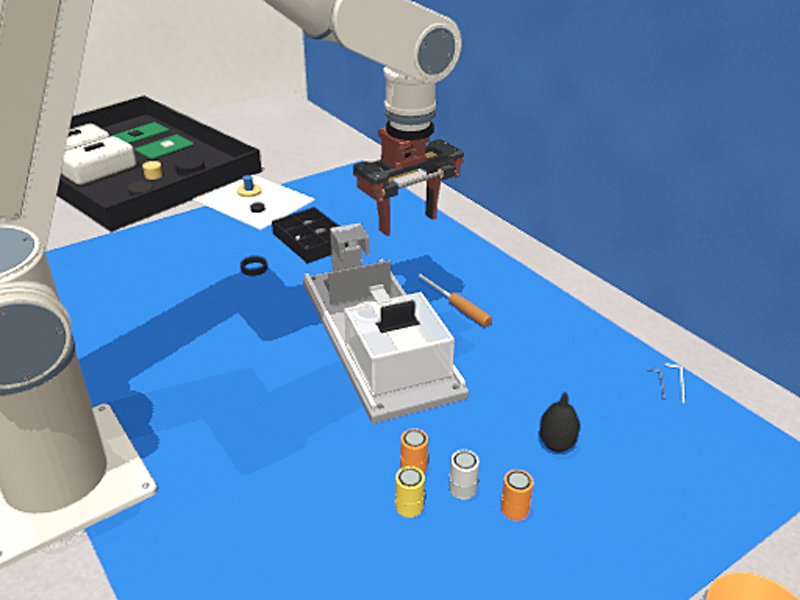

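The scene view shows the fixture running diagonally from about (290,300) to (530,420), with its nest at about (413,362). The driver, ring, tray and blower are clear of it. The side view shows the aluminium barrel at about (463,475), between a yellow decoy and two orange ones. I'll crop in closer.

Run:
```python
from h import *
a=cv2.imread('pics/side0.png')[140:350,185:365]; b=cv2.imread('pics/scene0.png')[145:310,175:350]
A=cv2.resize(a,(0,0),fx=2.8,fy=2.8,interpolation=cv2.INTER_CUBIC)[:590]; 
cv2.imwrite('pics/a.png',A)
cv2.imwrite('pics/b.png',cv2.resize(b,(0,0),fx=3.6,fy=3.6,interpolation=cv2.INTER_CUBIC)); 
c=cam('side')
for n,u in dict(al=(465,460),or1=(415,438),ye=(410,477),or2=(518,480)).items(): print(n,ray(c,(u[0]*.64,u[1]*.64),60))
```

```text
al [ 467.55077483 -356.00680781   60.        ]
or1 [ 435.04883634 -281.78515459   60.        ]
ye [ 385.8777724  -336.57643693   60.        ]
or2 [ 503.90294483 -425.19956323   60.        ]
```

View pics/a.png

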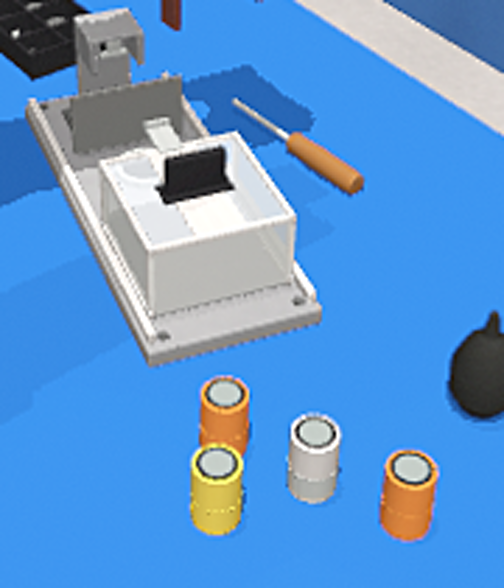

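View pics/b.png

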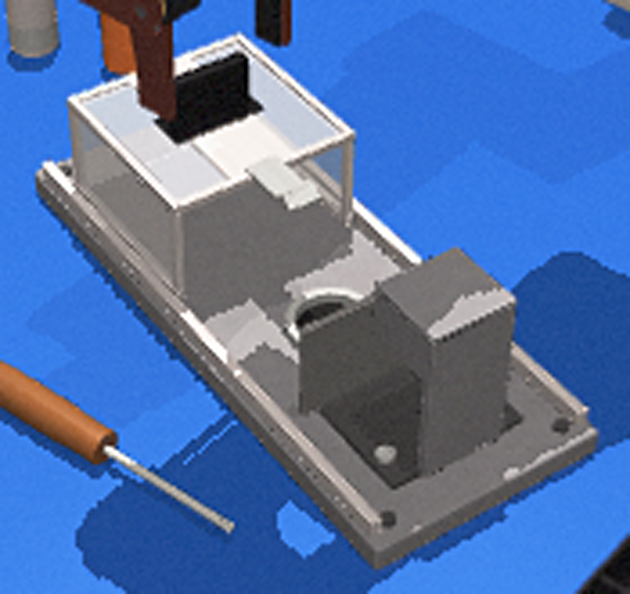

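The side crop shows the plate's near corners at (150,355) and (320,313), and the guard's top corners at (148,250), (297,213), (235,133) and (100,160). The scene crop shows the plate's far corners at (597,433) and (375,557), the nest ring at about (335,315), partly hidden, and the guard's top corners at (70,100), (180,205), (353,133) and (240,38). I'll look at the wrist picture too.

Run:
```python
from h import *
s,d=cam('side'),cam('scene')
a=lambda u,v:(185+u/2.8,140+v/2.8); b=lambda u,v:(175+u/3.6,145+v/3.6)
P=lambda n,c,uv,z:print(n,ray(c,uv,z)[:2].round(1))
P('-y-x',s,a(150,355),20);P('-y+x',s,a(320,313),20)
P('+y-x',d,b(597,433),20);P('+y+x',d,b(375,557),20);P('-y+x(b)',d,b(38,178),20)
for q in [(148,250),(297,213),(235,133),(100,160)]:P('guard s',s,a(*q),100)
for q in [(70,100),(180,205),(353,133),(240,38)]:P('guard d',d,b(*q),100)
P('tab s top l',s,a(166,155),142);P('tab s top r',s,a(226,145),142)
P('tab d top',d,b(175,80),142);P('tab d topr',d,b(248,52),142)
P('nest left rim',d,b(287,325),28);P('al scene',d,(287*.64,217*.64),60)
P('al side',s,a(316,432),60);P('or1',s,a(224,393),60);P('or2',s,a(411,469),60);P('ye',s,a(217,463),60)
cv2.imwrite('pics/w.png',cv2.resize(cv2.imread('pics/wrist0.png'),(800,600),interpolation=cv2.INTER_CUBIC))
```

```text
-y-x [ 431.7 -176.2]
-y+x [ 588.6 -220.1]
+y-x [540.5 236. ]
+y+x [704.7 195.2]
-y+x(b) [ 599.1 -203.1]
guard s [ 457.2 -136.6]
guard s [ 596.7 -170.7]
guard s [626.2 -37.8]
guard s [ 4.94e+02 -1.00e-01]
guard d [ 589.5 -171.5]
guard d [620.5 -36.7]
guard d [489.3  -2.4]
guard d [ 456.8 -134.9]
tab s top l [517.4 -77.1]
tab s top r [571.3 -95.7]
tab d top [565.7 -92.2]
tab d topr [510.2 -77.9]
nest left rim [601.2  37.5]
al scene [ 462.2 -355.4]
al side [ 468.2 -356.1]
or1 [ 433.9 -281.1]
or2 [ 503.8 -426.1]
ye [ 385.9 -336.9]
```

View pics/w.png

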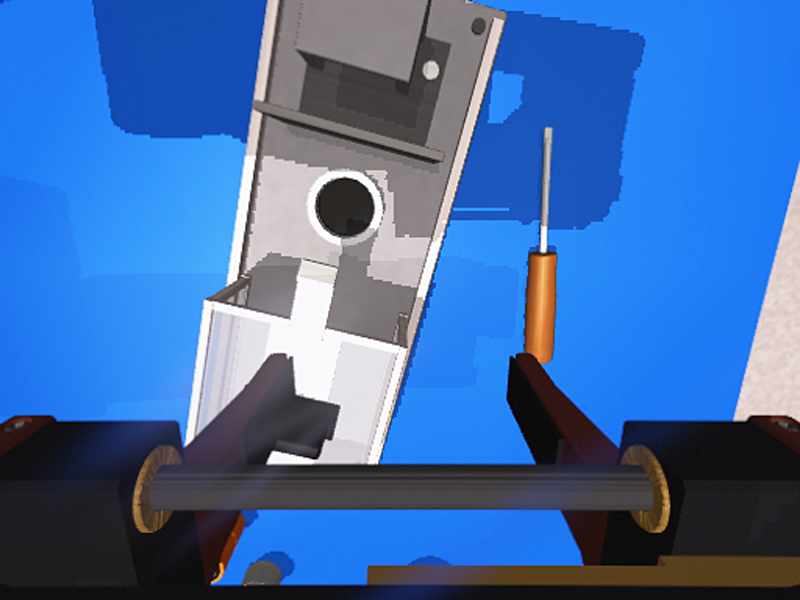

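The wrist view shows the nest ring clearly, with its centre at (345,207) and its outer edge spanning 308–383 and 170–246. The guard's mouth corners are at (207,300) and (406,347), and the tongue tip is at about (318,265).

```bash
cat >> h.py <<'E'
def fx_fit():
    pass
E
python3 - <<'E'
from h import *
from scipy.optimize import least_squares
o=ctrl.get_obs(); c=cam('wrist',o); s,d=cam('side'),cam('scene')
w=lambda u,v:(u*.64,v*.64)
P=lambda n,uv,z:print(n,ray(c,uv,z)[:2].round(1))
P('nest',w(345.5,207.5),28);P('mouth -x',w(207,300),100);P('mouth +x',w(406,347),100);P('tongue tip',w(319,262),95)
P('rail end +x',w(505,13),32);P('wall top l',w(253,102),93);P('wall top r',w(443,157),93)
a=lambda u,v:(185+u/2.8,140+v/2.8); b=lambda u,v:(175+u/3.6,145+v/3.6)
obs=[(s,a(150,355),(-85,-210,20)),(s,a(320,313),(85,-210,20)),(d,b(597,433),(-85,210,20)),(d,b(375,557),(85,210,20)),(d,b(38,178),(85,-210,20)),
 (c,w(207,300),(-70,'m',100)),(c,w(406,347),(70,'m',100)),(d,b(180,205),(70,'m',100)),(d,b(353,133),(-70,'m',100)),(d,b(70,100),(70,'r',100)),(d,b(240,38),(-70,'r',100)),
 (s,a(148,250),(-70,'r',100)),(s,a(297,213),(70,'r',100)),(s,a(235,133),(70,'m',100)),(s,a(100,160),(-70,'m',100)),(c,w(345.5,207.5),(0,'n',28))]
def W(p,l):
    y={'m':p[3],'r':p[3]-140,'n':p[4]}.get(l[1],l[1]); k,q=np.cos(p[2]),np.sin(p[2])
    return np.array([p[0]+k*l[0]-q*y,p[1]+q*l[0]+k*y,l[2]])
r=lambda p:np.concatenate([ray(k,uv,l[2])[:2]-W(p,l)[:2] for k,uv,l in obs])
f=least_squares(r,[560,0,-.25,-20,50],loss='soft_l1',f_scale=3);p=f.x
print(p.round(3),'deg',np.degrees(p[2]));print(f.fun.reshape(-1,2).round(1).tolist())
print('nest',W(p,(0,'n',20)),'mouth',W(p,(0,'m',100)))
E
python3 -m inch '[[-0.3,-0.15,0,0,0,0,-1],[-0.6,-0.3,0,0,0,0,-1],[-0.85,-0.42,0,0,0,0,-1],[-1,-0.5,0,0,0,0,-1],[-1,-0.5,0,0,0,0,-1]]'
python3 -m inch '[[-0.3,-0.15,0,0,0,0,-1],[-0.6,-0.3,0,0,0,0,-1],[-0.85,-0.42,0,0,0,0,-1],[-1,-0.5,0,0,0,0,-1],[-1,-0.5,0,0,0,0,-1]]'
```

```text
nest [580.1  53.7]
mouth -x [492.6  -2.6]
mouth +x [628.3 -37.1]
tongue tip [569.3  22.7]
rail end +x [697.4 186.8]
wall top l [534.2 121.5]
wall top r [651.3  89.9]
[ 5.67846e+02  1.10300e+01 -2.58000e-01 -3.10100e+01  4.43440e+01] deg -14.794092702893353
[[-0.4, -5.9], [-7.8, -6.4], [1.2, 0.2], [1.1, 2.8], [2.7, 10.6], [0.4, -1.6], [0.7, -0.2], [-7.1, 0.1], [-3.0, -1.3], [-2.3, 0.7], [0.3, 1.6], [0.7, -0.2], [4.8, 1.5], [-1.4, -1.0], [1.7, 1.0], [1.0, -0.2]]
nest [579.16921249  53.9046372   20.        ] mouth [559.92781722 -18.951535   100.        ]
t: 0.78
ee_pos: [549.1, -151.2, 222.5]
orientation: [-2.224, -2.218, 0.001]
ft_force: [-0.2, 0.2, -0.2]
width: 87.9
grasp_force: 0.0
t: 1.4
ee_pos: [475.0, -300.5, 222.5]
orientation: [-2.223, -2.219, -0.0]
ft_force: [0.4, 0.0, -0.6]
width: 88.0
grasp_force: 0.0
```

```bash
python3 -m inch '[[-0.1,-0.02,0.1,0,0,-0.2,-1],[-0.2,-0.04,0.2,0,0,-0.4,-1],[-0.3,-0.05,0.3,0,0,-0.6,-1],[-0.37,-0.06,0.4,0,0,-0.8,-1],[-0.37,-0.06,0.42,0,0,-1,-1],[-0.37,-0.06,0.42,0,0,-1,-1],[-0.37,-0.06,0.42,0,0,-1,-1]]'
python3 - <<'E'
from h import *
o=ctrl.get_obs(); im=ctrl.get_image('wrist'); c=cam('wrist',o)
cv2.imwrite('pics/w1.png',cv2.resize(im[...,::-1],(800,600)))
print(o['ee_pos'],R.from_rotvec(o['orientation']).as_matrix().round(3).tolist())
print((proj(c,[[466,-356,60],o['ee_pos']-[0,0,100]])/.64).round())
E
```

```text
t: 2.28
ee_pos: [466.8, -354.7, 159.9]
orientation: [1.205, 2.901, 0.0]
ft_force: [-1.1, 0.6, -0.7]
width: 87.8
grasp_force: 0.0
[ 466.77155249 -354.66696847  159.85335901] [[-0.706, 0.708, 0.0], [0.708, 0.706, 0.0], [-0.0, 0.0, -1.0]]
[[398. 307.]
 [401. 306.]]
```

View pics/w1.png

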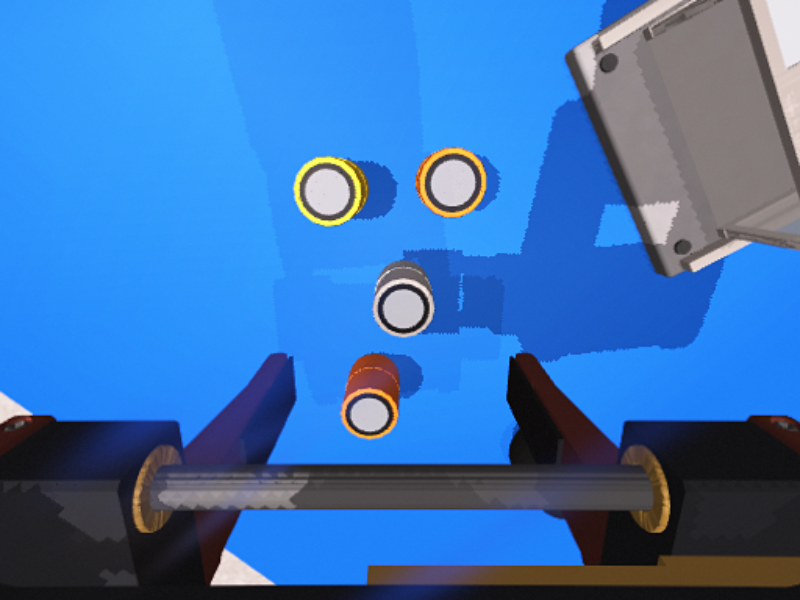

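The wrist view shows the aluminium barrel's top at (404,308), almost exactly under the TCP. The decoys lie off the closing line, so I'll descend and grip.

```bash
python3 -m inch '[[0,0.01,0.15,0,0,0,-1],[0,0.01,0.35,0,0,0,-1],[0,0.01,0.55,0,0,0,-1],[0,0.01,0.75,0,0,0,-1],[0,0.01,0.87,0,0,0,-1],[0,0.01,0.91,0,0,0,-1],[0,0.01,0.91,0,0,0,-1]]'
python3 -m inch '[[0,0,0,0,0,0,1],[0,0,0,0,0,0,1],[0,0,0,0,0,0,1],[0,0,0,0,0,0,1],[0,0,0,0,0,0,1],[0,0,0,0,0,0,1]]'
```

```text
t: 3.2
ee_pos: [467.3, -354.6, 23.5]
orientation: [1.203, 2.902, -0.0]
ft_force: [0.2, -0.9, -0.5]
width: 88.0
grasp_force: 0.0
t: 3.95
ee_pos: [467.1, -354.4, 23.2]
orientation: [1.202, 2.902, 0.0]
ft_force: [0.6, 0.1, 1.1]
width: 39.7
grasp_force: 30.0
```

```bash
python3 -m inch '[[0,0,-0.1,0,0,0,1],[0,0,-0.35,0,0,0,1],[0,0,-0.6,0,0,0,1],[0,0,-0.85,0,0,0,1],[0,0,-1,0,0,0,1]]'
python3 -m inch '[[0,0.1,-0.1,0,0,0.15,1],[0,0.3,-0.2,0,0,0.3,1],[0,0.5,-0.27,0,0,0.5,1],[0,0.7,-0.27,0,0,0.7,1],[0,0.9,-0.27,0,0,0.9,1],[0,1,-0.27,0,0,1,1],[0,1,-0.27,0,0,1,1]]'
python3 -m inch '[[0.15,0,0,0,0,0.07,1],[0.4,0,0,0,0,0.15,1],[0.65,0,0,0,0,0.22,1],[0.9,0,0,0,0,0.3,1],[1,0,0,0,0,0.325,1],[1,0,0,0,0,0.325,1]]'
```

```text
t: 4.58
ee_pos: [467.4, -354.8, 176.0]
orientation: [1.201, 2.9, -0.001]
ft_force: [0.1, -1.0, -2.5]
width: 39.5
grasp_force: 30.0
t: 5.45
ee_pos: [573.3, -247.5, 214.1]
orientation: [-2.219, -2.224, 0.0]
ft_force: [-0.3, 0.2, -1.7]
width: 39.8
grasp_force: 30.0
t: 6.2
ee_pos: [572.5, -98.1, 214.0]
orientation: [-2.483, -1.924, 0.0]
ft_force: [0.7, -0.5, -2.2]
width: 39.9
grasp_force: 30.0
```

```bash
cat > d.py <<'E'
from h import *
import sys
o=ctrl.get_obs();A=R.from_rotvec(o['orientation']).as_matrix()
t=np.array([float(v) for v in sys.argv[1:4]])
print('units',((t-o['ee_pos'])@A/150).round(3),'yaw of tool y',np.degrees(np.arctan2(A[1,1],A[0,1])).round(2),'tilt',A[:,2].round(3))
E
python3 d.py 579.5 53.8 213
```

```text
units [ 0.992 -0.208  0.007] yaw of tool y -14.47 tilt [-0. -0. -1.]
```

```bash
python3 -m inch '[[0.15,-0.05,0,0,0,0,1],[0.35,-0.12,0,0,0,0,1],[0.5,-0.18,0,0,0,0,1],[0.55,-0.21,0,0,0,0,1],[0.55,-0.21,0,0,0,0,1]]'
python3 - <<'E'
from h import *
o=ctrl.get_obs(); im=ctrl.get_image('wrist'); c=cam('wrist',o)
print(o['ee_pos']); uv=proj(c,[[579.5,53.8,28]])[0];print(uv)
x,y=(uv-[100,75]).round().astype(int);x=max(x,0);y=max(y,0);print(x,y)
cv2.imwrite('pics/w2.png',cv2.resize(np.ascontiguousarray(im[y:y+150,x:x+200,::-1]),None,fx=4,fy=4,interpolation=cv2.INTER_CUBIC))
E
```

```text
t: 6.82
ee_pos: [563.3, -11.3, 213.8]
orientation: [2.485, 1.921, -0.0]
ft_force: [0.6, -0.5, -2.3]
width: 39.6
grasp_force: 30.0
[563.32981777 -11.25290876 213.76973881]
[255.73044522 121.98466442]
156 47
```

View pics/w2.png

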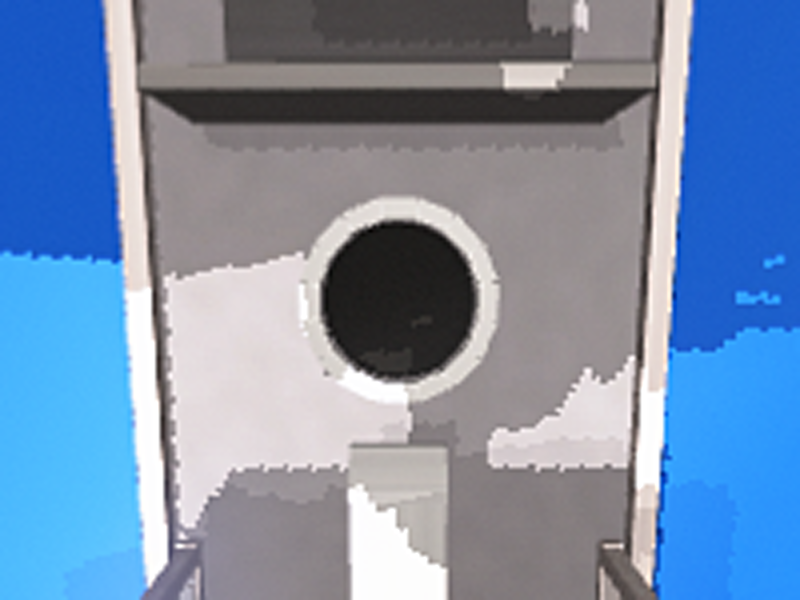

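The nest is centred at (399,299) in the crop and I predicted (400,300), and the end wall is level in the view, so both position and yaw are good.

```bash
python3 d.py 579.5 53.8 120; python3 -m inch '[[0.1,0,0,0,0,0,1],[0.25,0,0,0,0,0,1],[0.4,0,0,0,0,0,1],[0.445,0,0,0,0,0,1],[0.445,0,0.1,0,0,0,1],[0.445,0,0.3,0,0,0,1],[0.445,0,0.5,0,0,0,1],[0.445,0,0.6,0,0,0,1],[0.445,0,0.62,0,0,0,1],[0.445,0,0.62,0,0,0,1]]'; python3 d.py 579.5 53.8 46
```

```text
units [ 0.449 -0.007  0.625] yaw of tool y -14.62 tilt [ 0. -0. -1.]
t: 8.12
ee_pos: [580.8, 53.9, 121.1]
orientation: [2.486, 1.92, 0.001]
ft_force: [0.4, -0.5, -2.7]
width: 39.4
grasp_force: 30.0
units [-0.003 -0.008  0.501] yaw of tool y -14.64 tilt [ 0.001  0.    -1.   ]
```

```bash
python3 -m inch '[[0,-0.008,0.1,0,0,0,1],[0,-0.008,0.25,0,0,0,1],[0,-0.008,0.38,0,0,0,1],[0,-0.008,0.46,0,0,0,1],[0,-0.008,0.49,0,0,0,1],[0,-0.008,0.503,0,0,0,1],[0,-0.008,0.503,0,0,0,1]]'; python3 -m inch '[[0,0,0.006,0,0,0,1],[0,0,0.012,0,0,0,1],[0,0,0.017,0,0,0,1],[0,0,0.017,0,0,0,1]]'
```

```text
t: 9.0
ee_pos: [579.5, 54.3, 45.6]
orientation: [2.486, 1.92, 0.001]
ft_force: [0.5, 0.1, -2.9]
width: 39.5
grasp_force: 30.0
t: 9.5
ee_pos: [579.3, 54.3, 43.2]
orientation: [2.486, 1.92, 0.0]
ft_force: [-2.1, -0.1, 4.3]
width: 39.7
grasp_force: 30.0
```

```bash
python3 -m inch '[[0,0,-0.003,0,0,0,-1],[0,0,-0.003,0,0,0,-1],[0,0,-0.003,0,0,0,-1],[0,0,-0.003,0,0,0,-1],[0,0,-0.05,0,0,0,-1],[0,0,-0.25,0,0,0,-1],[0,0,-0.5,0,0,0,-1],[0,0,-0.8,0,0,0,-1],[0,0,-1,0,0,0,-1],[0,0,-1,0,0,0,-1]]'
python3 -m inch '[[-0.1,0,0,0,0,0,1],[-0.35,0,0,0,0,0,1],[-0.6,0,0,0,0,0,1],[-0.75,0,0,0,0,0,1],[-0.8,0,0,0,0,0,1],[-0.8,0,0,0,0,0,1]]'
python3 - <<'E'
from h import *
o=ctrl.get_obs(); im=ctrl.get_image('wrist'); c=cam('wrist',o)
print(o['ee_pos'])
cv2.imwrite('pics/w3.png',cv2.resize(im[...,::-1],(800,600),interpolation=cv2.INTER_CUBIC))
print(proj(c,[[579.5,53.8,80],[579.5,53.8,28]])/.64)
E
python3 d.py 533.6 -119.6 193
```

```text
t: 10.75
ee_pos: [580.9, 54.5, 195.7]
orientation: [2.484, 1.919, 0.007]
ft_force: [0.2, -0.1, -0.4]
width: 88.0
grasp_force: 0.0
t: 11.5
ee_pos: [548.2, -62.2, 191.8]
orientation: [-2.486, -1.919, 0.002]
ft_force: [-0.1, -0.1, 0.5]
width: 31.2
grasp_force: 0.0
[548.2105372  -62.15527436 191.8172996 ]
[[402.25401462 100.34593069]
 [402.16859113 112.26137628]]
units [-0.399  0.001 -0.006] yaw of tool y -14.64 tilt [-0.001  0.    -1.   ]
```

View pics/w3.png

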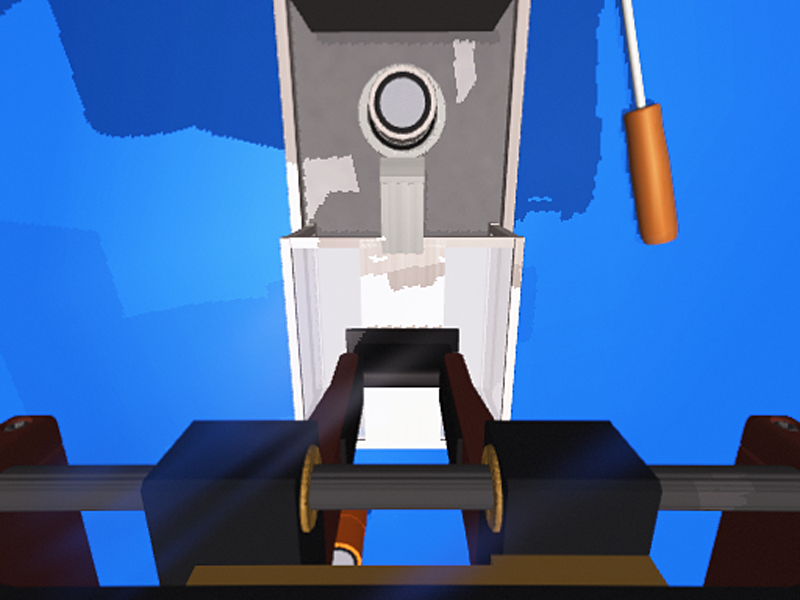

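The barrel stands upright in the nest, with its top at (403,100). The tab's top face spans rows 373–386, centred at column 403.

```bash
python3 - <<'E'
from h import *
o=ctrl.get_obs(); c=cam('wrist',o); q=np.radians(-14.7);y=np.array([-np.sin(q),np.cos(q)])
for u,v,z in [(403,373,142),(403,386,142),(403,328,100)]:
    p=ray(c,(u*.64,v*.64),z)[:2]; print(p,'local y rel TCP',(p-o['ee_pos'][:2])@y, 'x',(p-o['ee_pos'][:2])@[y[1],-y[0]])
E
python3 -m inch '[[-0.1,0,0,0,0,0,1],[-0.25,0,0,0,0,0,1],[-0.4,0,0,0,0,0,1],[-0.43,0,0,0,0,0,1],[-0.43,0,0.1,0,0,0,1],[-0.43,0,0.3,0,0,0,1],[-0.43,0,0.46,0,0,0,1],[-0.43,0,0.52,0,0,0,1],[-0.43,0,0.52,0,0,0,1]]'
```

```text
[544.31327348 -83.47084199] local y rel TCP -22.189901894919192 x 1.4457779157114388
[542.37273415 -90.95460266] local y rel TCP -29.921129528176678 x 1.467820524224793
[547.03969274 -73.503697  ] local y rel TCP -11.85715340549828 x 1.5537131192686378
t: 12.68
ee_pos: [532.3, -123.6, 113.9]
orientation: [-2.485, -1.921, 0.001]
ft_force: [0.3, -0.7, 0.1]
width: 0.3
grasp_force: 0.0
```

```bash
python3 -m inch '[[0.04,0,0,0,0,0,1],[0.08,0,0,0,0,0,1],[0.11,0,0,0,0,0,1],[0.14,0,0,0,0,0,1],[0.16,0,0,0,0,0,1],[0.18,0,0,0,0,0,1],[0.2,0,0,0,0,0,1],[0.22,0,0,0,0,0,1]]'; python3 d.py 579.5 53.8 114
```

```text
t: 13.68
ee_pos: [541.0, -92.3, 114.7]
orientation: [2.486, 1.92, 0.0]
ft_force: [0.1, -3.3, 1.3]
width: 0.5
grasp_force: 1.2
units [1.007 0.002 0.005] yaw of tool y -14.63 tilt [ 0. -0. -1.]
```

```bash
python3 -m inch '[[0.03,0,0,0,0,0,1],[0.07,0,0,0,0,0,1],[0.12,0,0,0,0,0,1],[0.18,0,0,0,0,0,1],[0.24,0,0,0,0,0,1],[0.3,0,0,0,0,0,1],[0.36,0,0,0,0,0,1],[0.42,0,0,0,0,0,1],[0.47,0,0,0,0,0,1],[0.5,0,0,0,0,0,1]]'; python3 -m inch '[[0.03,0,0,0,0,0,1],[0.06,0,0,0,0,0,1],[0.09,0,0,0,0,0,1],[0.12,0,0,0,0,0,1],[0.15,0,0,0,0,0,1],[0.18,0,0,0,0,0,1],[0.21,0,0,0,0,0,1],[0.23,0,0,0,0,0,1],[0.25,0,0,0,0,0,1],[0.26,0,0,0,0,0,1]]';python3 d.py 579.5 53.8 114
```

```text
t: 14.92
ee_pos: [560.0, -19.3, 114.7]
orientation: [2.486, 1.921, -0.0]
ft_force: [-0.5, -3.6, 3.2]
width: 0.5
grasp_force: 2.5
t: 16.18
ee_pos: [569.6, 17.9, 114.7]
orientation: [2.486, 1.921, -0.001]
ft_force: [-0.4, -6.1, 4.2]
width: 0.5
grasp_force: 3.0
units [0.248 0.004 0.005] yaw of tool y -14.63 tilt [-0. -0. -1.]
```

```bash
python3 -m inch '[[0.01,0,0,0,0,0,1],[0.02,0,0,0,0,0,1],[0.03,0,0,0,0,0,1],[0.04,0,0,0,0,0,1],[0.05,0,0,0,0,0,1],[0.06,0,0,0,0,0,1],[0.07,0,0,0,0,0,1],[0.075,0,0,0,0,0,1],[0.08,0,0,0,0,0,1]]';python3 -m inch '[[0.005,0,0,0,0,0,1],[0.01,0,0,0,0,0,1],[0.015,0,0,0,0,0,1],[0.02,0,0,0,0,0,1]]'
```

```text
t: 17.3
ee_pos: [572.4, 29.0, 114.7]
orientation: [2.486, 1.92, -0.002]
ft_force: [-0.9, -7.8, 3.9]
width: 0.6
grasp_force: 4.0
t: 17.8
ee_pos: [573.2, 32.0, 114.7]
orientation: [2.486, 1.92, -0.001]
ft_force: [-0.5, -7.0, 3.9]
width: 0.2
grasp_force: 3.4
```

```bash
python3 -m inch '[[0.005,0,0,0,0,0,1],[0.01,0,0,0,0,0,1],[0.015,0,0,0,0,0,1]]'
```

```text
t: 18.18
ee_pos: [573.8, 34.3, 114.7]
orientation: [2.486, 1.92, -0.001]
ft_force: [-1.2, -7.7, 4.9]
width: 0.6
grasp_force: 3.8
```

```bash
python3 -m inch '[[0.005,0,0,0,0,0,1],[0.01,0,0,0,0,0,1],[0.013,0,0,0,0,0,1]]'
```

```text
t: 18.55
ee_pos: [574.0, 35.1, 114.7]
orientation: [2.485, 1.92, -0.004]
ft_force: [-1.2, -13.6, 6.0]
width: 0.5
grasp_force: 6.7
```

```bash
python3 -m inch '[[0.003,0,0,0,0,0,1],[0.006,0,0,0,0,0,1]]'
```

```text
t: 18.8
ee_pos: [574.1, 35.6, 114.7]
orientation: [2.485, 1.92, -0.004]
ft_force: [-2.0, -15.5, 5.8]
width: 0.4
grasp_force: 7.8
```

```bash
python3 -m inch '[[0.002,0,0,0,0,0,1],[0.004,0,0,0,0,0,1]]'
```

```text
t: 19.05
ee_pos: [574.2, 35.8, 114.7]
orientation: [2.485, 1.92, -0.005]
ft_force: [-2.6, -17.1, 6.5]
width: 0.2
grasp_force: 8.5
```

```bash
python3 -m inch '[[0.003,0,0,0,0,0,1],[0.004,0,0,0,0,0,1],[0.004,0,0,0,0,0,1]]'
```

```text
t: 19.42
ee_pos: [574.2, 36.1, 114.7]
orientation: [2.484, 1.92, -0.006]
ft_force: [-2.8, -17.3, 7.0]
width: 0.5
grasp_force: 9.0
```

```bash
python3 -m inch '[[0.003,0,0,0,0,0,1],[0.004,0,0,0,0,0,1]]'; python3 -m inch '[[-0.01,0,0,0,0,0,1],[-0.02,0,0,0,0,0,1],[-0.03,0,0,0,0,0,1],[-0.04,0,0,0,0,0,1],[-0.05,0,0,0,0,0,1],[-0.05,0,0,0,0,0,1]]'
```

```text
t: 19.68
ee_pos: [574.3, 36.5, 114.7]
orientation: [2.484, 1.92, -0.006]
ft_force: [-3.3, -19.9, 6.4]
width: 0.8
grasp_force: 9.9
t: 20.42
ee_pos: [573.1, 32.3, 114.5]
orientation: [-2.486, -1.92, 0.0]
ft_force: [0.1, 0.2, 0.3]
width: 0.4
grasp_force: 0.0
```

The force fell to zero as I backed off, so the guard stays latched. I'll clear away and check.

```bash
python3 -m inch '[[-0.1,0,0,0,0,0,1],[-0.2,0,-0.1,0,0,0,1],[-0.3,0,-0.3,0,0,0,1],[-0.4,0,-0.6,0,0,0,1],[-0.4,0,-0.85,0,0,0,1],[-0.4,0,-0.9,0,0,0,1],[-0.4,0,-0.9,0,0,0,1],[-0.4,0,-0.9,0,0,0,1]]'
python3 - <<'E'
from h import *
im=ctrl.get_image('scene');a=ctrl.get_image('side')
f=lambda i:cv2.resize(i[110:340,150:400,::-1].copy(),(400,368))
cv2.imwrite('pics/end.png',np.hstack([f(im),f(a)]))
E
```

```text
t: 21.42
ee_pos: [557.2, -26.1, 248.3]
orientation: [-2.485, -1.92, 0.003]
ft_force: [-0.2, 0.2, 0.2]
width: 0.6
grasp_force: 0.0
```

View pics/end.png

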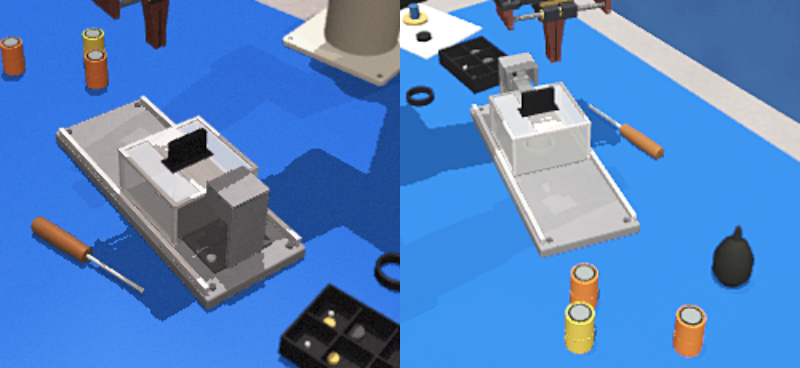

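Both views show the guard shut against the catch block, with its tab at about (190,148) on the left and (538,101) on the right. The other things on the bench look unmoved.

```bash
python3 -c "
from workcell import ctrl
print(ctrl.close_job())"
```

```text
the job is handed in; nothing more can be done
None
```

The aluminium barrel is standing upright in the nest and the guard is latched shut over it: it stayed shut when I let go, and I handed the job in at about 21.5 s of the 64 s allowed.

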